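# Latch the tube carriage in the reader and start the reading

### The job

Send the microtube block into the reader: with the fingertips push the blue push block of its sprung carriage towards the reader's white head until the carriage is past the stop pin, then let go, so that the carriage springs back and latches on the pin at mid stroke. When it has latched, press the green key on top of the reader all the way down to start the reading, and withdraw. Do not touch the tube block, and do not disturb the amber bottle, the red-capped bottle or the beaker.

Things in the scene. Friction and masses are not known exactly. Their poses are not given: they have to be found in the camera images.
- reader: tube-block reader fixed to the worktop: grey plinth 166 (x) x 230 (y) x 20 mm, white optical head over its +y end (y +15 to +115 mm, roof 83 mm above the worktop, with display and green key) and a black carriage that runs into the head's mouth. Origin: middle of the plinth's underside, on the worktop; z up, +y the direction in which the carriage is pushed
- carriage (a joint): travel of the sprung carriage along the reader's +y, m. 0: out, pressed there by its spring (4 N, 7 N at full stroke; damper 40 N per m/s). Going in, its tooth lifts the stop pin; past 0.075 the pin drops behind the tooth, and when let go the carriage returns to 0.075 and stays latched. Let go earlier, it runs all the way out. End stop at 0.093
- push_face (a point): point on the upright outer face of the carriage's blue push block, on its middle line, 52 mm above the worktop; moves with the carriage, axes as the reader's (push along +y). Face 76 mm wide, 24.5 to 70.5 mm above the worktop, a sloping brace behind it. Out, it stands at reader y = -113 mm; at the end stop it is 35 mm short of the head
- stop_pin (a joint): height of the sprung brass stop pin above its rest, m. 0: down (rest, and also when it holds the carriage); about 0.007 while the tooth of the carriage passes under it. It moves by itself
- pin_knob (a point): top of the stop pin's brass knob (16 mm wide), at the robot side of the head's mouth, 88 mm above the worktop when down; it needs no touch
- key (a joint): travel of the green key, m. 0: up; 0.006: fully down, which takes 5 N; springs back when let go
- key_top (a point): middle of the top of the round green key (22 mm across) on the roof of the head, 105 mm above the worktop and 10 mm proud of its black collar (38 mm across); pressed straight down
- tube_block: green microtube block with capped tubes, 116 x 52 x 32 mm, 0.08 to 0.17 kg, lying loose in the tray of the carriage, its long side (own y) across the push direction; origin at the middle of its underside, 29 mm above the worktop
- block_seat (a point): middle of the carriage's tray floor, where the block sits; moves with the carriage, axes as the reader's. Tray walls 12 mm high, 1.5 mm free round the block
- amber_bottle: bystander: amber reagent bottle with white cap, 45 mm wide, 78 mm high, on the worktop beyond the head end (+y) of the reader; origin at the middle of its underside
- beaker: bystander: glass beaker, 53 mm wide, 67 mm high, on the worktop beyond the head end (+y) of the reader; origin at the middle of its underside
- red_bottle: bystander: small white bottle with red cap, 36 mm wide, 64 mm high, on the worktop beyond the head end (+y) of the reader; origin at the middle of its underside

How it is judged:
By the outcome, as a careful person would: the job done as asked, in the order asked, and still so for the second after the job is handed in, with the robot touching nothing.
It also fails if it takes over 40 s, if anything falls off the work surface, if the arm or the gripper's body presses on something with over 40 N, if the wrist force passes 120 N, or if a joint passes its speed limit or range.

### The arm

A 6-joint arm with a two-finger parallel gripper is mounted at the origin on the work surface; the furniture and walls round the work are solid. World frame = base frame: x ahead of the robot, y to its left, z up, the work surface at z = 0. Lengths are in m, angles in rad, forces in N, time in s.
With the tool pointing down it reaches from about 0.275 to 0.85 m from the base axis. Payload 19 kg.
Tool frame: the origin (TCP) lies midway between the tips of the shut fingers; the grasp point (between the pads) lies 19 mm behind it (manip.grip_point_offset is the distance from the TCP to the grasp point, in m); z points along the fingers, y is the line along which they close (so a half turn about z gives the same grasp; the last joint's range is limited). The gripper opens to 85 mm and grips with 20 to 120 N. Pads are 22 mm wide; open, the fingers measure 114 mm over their backs; the gripper's body (76 mm by 85 mm) begins 54 mm behind the grasp point. The pads swing forward as they close: fully open they stand 13 mm farther back than shut.
Start: joints at [-1.473, 0.15, 1.437, -0, 1.554, -0.134], TCP at [0.132, -0.56, 0.231] pointing down, gripper open.
Joint ranges: [-2.8, 2.8], [-0.68, 2.1], [0.12, 2.68], [-1.39, 4.53], [0.16, 2.79], [-2.81, 2.81]. Speed limits (rad/s): [1.89, 1.89, 2.22, 3.01, 3.01, 3.01].

### API

Orientations are given as a unit quaternion [w, x, y, z].
In Python, from station import manip gives the robot as it stands.
- The arm moves only by the tool apply_moves, never from a script. Its argument "commands" is a list of rows, each an object of numbers: "dx", "dy", "dz": the shift along the tool's x, y, z in units of 50 mm (1.0 is 50 mm); "wx", "wy", "wz": the turn, a rotation vector about the tool's x, y, z in degrees. A call has 1 to 10 rows; each row is the pose to reach, as a shift and turn from the pose commanded when the call began, along the tool's axes at that moment; what a row does not reach only later rows make up. A row lasts 1/10 s, in which the tool goes at most 50 mm and 8.59 degrees, less where a joint would pass 70% of its speed; a pose out of reach is approached as far as the arm can. A call with a gripper value outside its range is refused whole. "claw" is the opening, from -1 (shut) to 1 (fully open), set as the call begins (left out, the last holds). The fingers move at their own pace and stop on an object; the grip force is fixed at half the most. Time passes only in rows, so rows that repeat a pose let the fingers close. It gives the time, the measured TCP pose, the force, the opening and the grip force at its end, in the units of the state.
- manip.get_state(): the state, without advancing time (a new reading comes with each control period).
- manip.snapshot(name): name is "scene" or "top"; returns the picture (480x640x3 uint8, blue, green, red); there is no depth.
- manip.camera_params(name): a dict with "mtx" (3x3 intrinsics, pixels), "k1" (the pictures are not rectified: a ray, as slopes to the right and down, at radius r is drawn at 1 + k1 r^2 times it, then the intrinsics apply), "view" (4x4, takes a point from world to camera coordinates). Camera axes: x right, y up, looking along -z (the intrinsics and any distortion apply to the point x, -y, -z); pixel columns grow to the right and rows downward; lengths in m; the calibration is good to about 2 mm. A picture is of the moment at which its call begins. camera_params takes no time and is no camera call.
- manip.close_job(): hands the job in; it is judged then, once.
Trained networks look in the newest picture that a camera, given by its name, has taken for a name from the list of things; names that differ only in an ending like _2 or _b are one class to them, and where a whole thing is asked for, a point or a joint stands for the part that bears it (a point fixed in the world has none). Each returns a list of dicts, best first, with "score" (0 to 1); they miss things now and then, are a little off and sometimes report something else, mostly with a low value. They report only what shows in the picture. A call takes as long as a camera call.
- manip.spot_in(camera, query): "centre" ([x, y, z] in m, in world coordinates, good to about 4 mm: the middle of the surface that is visible of it).
The state is a dict: "time_s": time; "qpos": joint angles; "joint_vel": joint speeds; "joint_torque": joint torques, N m; "eef_pos": TCP position; "orientation": TCP orientation; "ft_force": force on the tool from outside, world axes, zero at the start; "ft_torque": the same for the moment, N m; "opening": finger opening in m; "gripper_force": force on a finger pad.
Only numpy, scipy, OpenCV 4.12 (cv2) and the standard library are available. Lean on these libraries where they do the work, as an engineer would, in place of code of your own. Each camera call takes 0.05 s, during which the arm holds its last target. There are 200 camera calls.

## Working session

There is one attempt and no reset: what is moved stays moved. The work goes in short steps, Python scripts to look and compute and a tool call to move; the robot and the scene stay as the last step left them, time stands still between calls to the robot, and variables do not carry over. Pictures are saved under pics/ and viewed, at most 10 in all, crops included, and the job is handed in when it is done.

Besides the shell and the picture viewer there is one more tool, called as name(argument=value, ...) on one line, values as JSON. apply_moves: Moves the arm, as the interface text tells. Its arguments: {"type":"object","properties":{"commands":{"type":"array"},"claw":{"type":"number"}},"required":["commands"]}

```bash
mkdir -p pics; python3 - <<'E'
from station import manip
import cv2
for c in("scene","top"):
    cv2.imwrite(f"pics/{c}0.png",manip.snapshot(c))
    for q in("push_face","pin_knob","key_top","tube_block","reader","amber_bottle","beaker","red_bottle"):
        print(c,q,[(d["centre"],round(d["score"],2)) for d in manip.spot_in(c,q)[:2]])
s=manip.get_state();print(s["time_s"],s["eef_pos"],s["orientation"],s["opening"])
E
```

```text
scene push_face []
scene pin_knob []
scene key_top [([0.505, -0.1827, 0.0998], 0.54)]
scene tube_block [([0.4951, -0.2549, 0.0541], 0.42)]
scene reader [([0.4755, -0.1494, 0.0797], 0.93)]
scene amber_bottle [([0.4405, -0.0668, 0.0525], 0.73)]
scene beaker [([0.5102, -0.0964, 0.0445], 0.61)]
scene red_bottle [([0.4588, -0.0065, 0.0454], 0.74)]
top push_face [([0.4236, -0.3163, 0.042], 0.59), ([0.4423, -0.2664, 0.0568], 0.19)]
top pin_knob [([0.3884, -0.2186, 0.0874], 0.46)]
top key_top [([0.5089, -0.1874, 0.1065], 0.43)]
top tube_block [([0.4416, -0.2656, 0.0527], 0.84), ([0.4464, -0.0777, 0.0604], 0.22)]
top reader [([0.4513, -0.2159, 0.0804], 0.55)]
top amber_bottle [([0.4435, -0.0762, 0.0606], 0.72)]
top beaker [([0.5151, -0.0967, 0.0121], 0.74)]
top red_bottle [([0.4672, -0.0168, 0.049], 0.73)]
0.9 [ 0.13207453 -0.55958669  0.23124698] [-8.41217947e-05  9.93289611e-01  1.15653544e-01  1.60498934e-06] 0.08554783647299317
```

View pics/scene0.png

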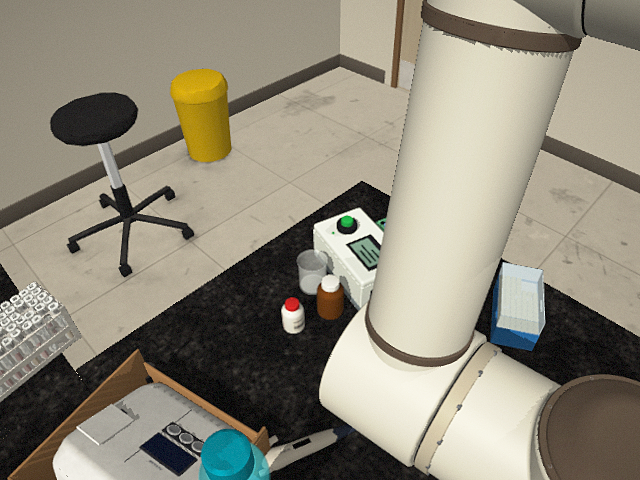

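View pics/top0.png

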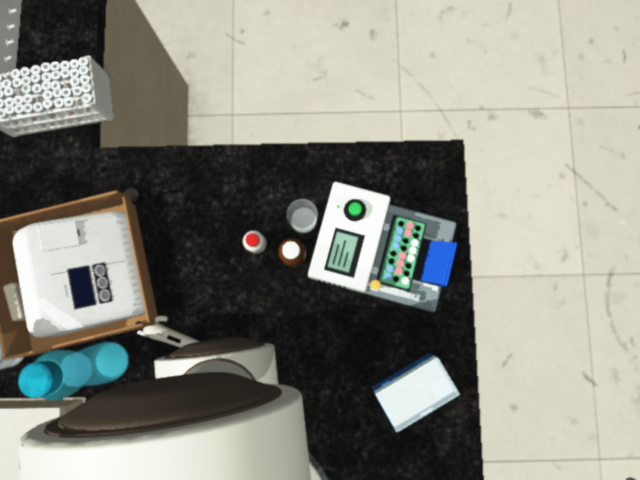

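The top picture shows the reader with key at (355,209), knob (375,285) and blue push block (440,262). It pushes roughly +y (image left), turned a little. A tip box stands at (415,392). Next I refine this by colour and calibration.

```bash
cat > h.py <<'E'
from station import manip
import cv2,numpy as np
def back(px,z,c="top"):
    p=manip.camera_params(c);K=np.array(p["mtx"]);V=np.array(p["view"])
    uv=cv2.undistortPoints(np.array(px,float).reshape(-1,1,2),K,np.array([p["k1"],0,0,0,0.])).reshape(-1,2)
    d=np.c_[uv[:,0],-uv[:,1],-np.ones(len(uv))]@V[:3,:3]
    o=-V[:3,:3].T@V[:3,3]
    return o+d*((z-o[2])/d[:,2])[:,None]
def blob(im,lo,hi,near):
    m=cv2.inRange(cv2.cvtColor(im,cv2.COLOR_BGR2HSV),lo,hi)
    m=cv2.morphologyEx(m,cv2.MORPH_OPEN,np.ones((2,2)))
    cs=cv2.findContours(m,0,cv2.CHAIN_APPROX_NONE)[0]
    cs=[c for c in cs if cv2.contourArea(c)>12]
    return min(cs,key=lambda c:np.linalg.norm(c.reshape(-1,2).mean(0)-near))
def rect(px,z):
    P=back(px,z)[:,:2];r=cv2.minAreaRect((P*1000).astype(np.float32));return r
E
python3 - <<'E'
from h import *
im=cv2.imread("pics/top0.png")
b=blob(im,(105,120,60),(130,255,255),(440,262)); print("blue",rect(b,.0705))
w=blob(im,(0,0,190),(180,40,255),(345,240)); print("roof",rect(w,.083),cv2.contourArea(w))
g=blob(im,(50,150,80),(80,255,255),(355,209)); print("key",rect(g,.105))
k=blob(im,(15,100,120),(30,255,255),(375,285)); print("knob",rect(k,.088))
V=np.array(manip.camera_params("top")["view"]);print("cam",-V[:3,:3].T@V[:3,3])
cv2.imwrite("pics/crop.png",cv2.resize(im[160:420,280:480],None,fx=3,fy=2.3*1)) if 0 else cv2.imwrite("pics/crop.png",cv2.resize(im[170:320,290:480],None,fx=4,fy=4))
E
```

```text
blue ((424.91796875, -328.7183532714844), (47.33441162109375, 79.8731460571289), 73.37467956542969)
roof ((469.0236511230469, -179.2622833251953), (98.71505737304688, 165.4178466796875), 73.50699615478516) 5704.5
key ((510.4929504394531, -188.36862182617188), (21.187557220458984, 21.58013153076172), 88.43964385986328)
knob ((388.0459899902344, -220.02586364746094), (14.71557903289795, 12.969300270080566), 88.85533142089844)
cam [ 0.35589439 -0.13368971  0.94352772]
```

View pics/crop.png

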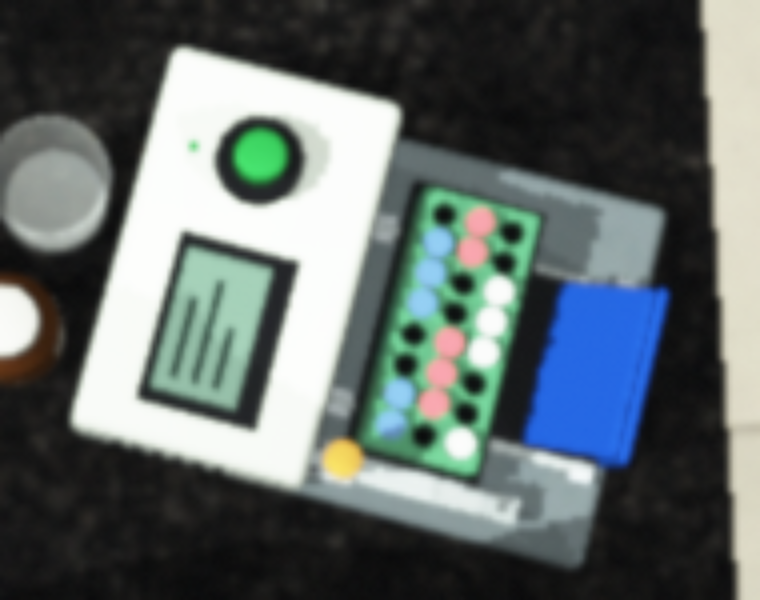

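Roof (98.7 x 165 mm) and blue block agree with the given sizes: push direction is at 73.5° and the push face is at about (0.418, -0.351). I shut the fingers and go to a point 60 mm short of it, tool x along the push.

apply_moves(commands=[{"dx": 5.93,"dy": -1.72,"wz": -60.2},{"dx": 5.93,"dy": -1.72,"wz": -60.2},{"dx": 5.93,"dy": -1.72,"wz": -60.2},{"dx": 5.93,"dy": -1.72,"wz": -60.2},{"dx": 5.93,"dy": -1.72,"wz": -60.2},{"dx": 5.93,"dy": -1.72,"wz": -60.2},{"dx": 5.93,"dy": -1.72,"wz": -60.2},{"dx": 5.93,"dy": -1.72,"wz": -60.2},{"dx": 5.93,"dy": -1.72,"wz": -60.2},{"dx": 5.93,"dy": -1.72,"wz": -60.2}], claw=-1)

```text
invalid input at $.commands[0]: expected keys dx, dy, dz, wx, wy, wz
```

apply_moves(commands=[{"dx": 5.93,"dy": -1.72,"dz": 0,"wx": 0,"wy": 0,"wz": -60.2},{"dx": 5.93,"dy": -1.72,"dz": 0,"wx": 0,"wy": 0,"wz": -60.2},{"dx": 5.93,"dy": -1.72,"dz": 0,"wx": 0,"wy": 0,"wz": -60.2},{"dx": 5.93,"dy": -1.72,"dz": 0,"wx": 0,"wy": 0,"wz": -60.2},{"dx": 5.93,"dy": -1.72,"dz": 0,"wx": 0,"wy": 0,"wz": -60.2},{"dx": 5.93,"dy": -1.72,"dz": 0,"wx": 0,"wy": 0,"wz": -60.2},{"dx": 5.93,"dy": -1.72,"dz": 0,"wx": 0,"wy": 0,"wz": -60.2},{"dx": 5.93,"dy": -1.72,"dz": 0,"wx": 0,"wy": 0,"wz": -60.2},{"dx": 5.93,"dy": -1.72,"dz": 0,"wx": 0,"wy": 0,"wz": -60.2},{"dx": 5.93,"dy": -1.72,"dz": 0,"wx": 0,"wy": 0,"wz": -60.2}], claw=-1)

```text
time_s: 1.9
eef_pos: [0.3999, -0.4085, 0.2313]
orientation: [-0.0, 0.803, 0.596, -0.0]
ft_force: [0.2, 0.1, 0.3]
opening: 0.0003
gripper_force: 0.0
```

apply_moves(commands=[{"dx": 0,"dy": 0,"dz": 3.62,"wx": 0,"wy": 0,"wz": 0},{"dx": 0,"dy": 0,"dz": 3.62,"wx": 0,"wy": 0,"wz": 0},{"dx": 0,"dy": 0,"dz": 3.62,"wx": 0,"wy": 0,"wz": 0},{"dx": 0,"dy": 0,"dz": 3.62,"wx": 0,"wy": 0,"wz": 0},{"dx": 0,"dy": 0,"dz": 3.62,"wx": 0,"wy": 0,"wz": 0},{"dx": 0,"dy": 0,"dz": 3.62,"wx": 0,"wy": 0,"wz": 0}])

```text
time_s: 2.5
eef_pos: [0.4005, -0.4086, 0.0514]
orientation: [0.0, 0.802, 0.597, 0.0]
ft_force: [0.4, -0.6, 0.4]
opening: 0.0001
gripper_force: 0.0
```

```bash
python3 - <<'E'
from h import *
im=manip.snapshot("top");cv2.imwrite("pics/t1.png",cv2.resize(im[150:350,270:490],None,fx=3,fy=3))
E
```

```text
(no output)
```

View pics/t1.png

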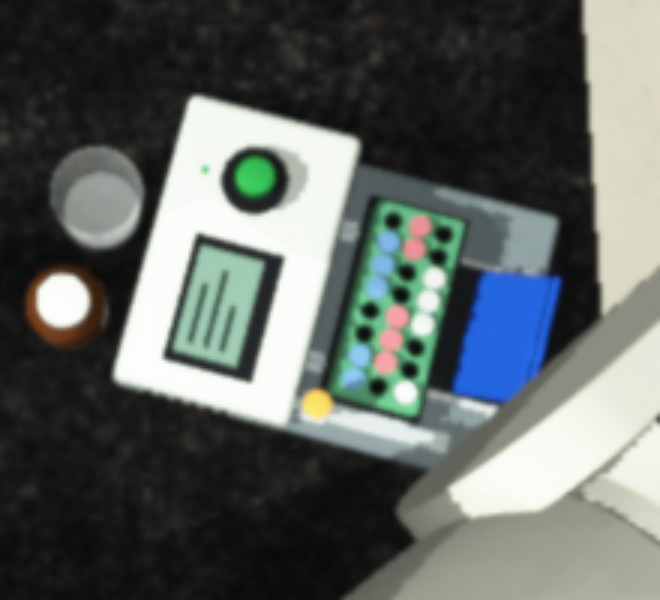

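The tool is clear of the block, and the arm link covers part of the view (lower right). Now I approach and find the contact by force.

apply_moves(commands=[{"dx": 0.5,"dy": 0,"dz": 0,"wx": 0,"wy": 0,"wz": 0},{"dx": 0.8,"dy": 0,"dz": 0,"wx": 0,"wy": 0,"wz": 0},{"dx": 0.9,"dy": 0,"dz": 0,"wx": 0,"wy": 0,"wz": 0},{"dx": 0.96,"dy": 0,"dz": 0,"wx": 0,"wy": 0,"wz": 0},{"dx": 1.02,"dy": 0,"dz": 0,"wx": 0,"wy": 0,"wz": 0},{"dx": 1.02,"dy": 0,"dz": 0,"wx": 0,"wy": 0,"wz": 0}])

```text
time_s: 3.15
eef_pos: [0.4154, -0.359, 0.0505]
orientation: [0.0, 0.801, 0.598, 0.0]
ft_force: [-0.6, -0.5, -0.5]
opening: 0.0001
gripper_force: 0.0
```

apply_moves(commands=[{"dx": 0.06,"dy": 0,"dz": 0,"wx": 0,"wy": 0,"wz": 0},{"dx": 0.12,"dy": 0,"dz": 0,"wx": 0,"wy": 0,"wz": 0},{"dx": 0.12,"dy": 0,"dz": 0,"wx": 0,"wy": 0,"wz": 0}])

```text
time_s: 3.45
eef_pos: [0.4171, -0.3533, 0.0504]
orientation: [0.0, 0.801, 0.598, -0.0]
ft_force: [-1.1, -4.0, 0.3]
opening: 0.0001
gripper_force: 2.0
```

apply_moves(commands=[{"dx": 0.1,"dy": 0,"dz": 0,"wx": 0,"wy": 0,"wz": 0},{"dx": 0.25,"dy": 0,"dz": 0,"wx": 0,"wy": 0,"wz": 0},{"dx": 0.45,"dy": 0,"dz": 0,"wx": 0,"wy": 0,"wz": 0},{"dx": 0.65,"dy": 0,"dz": 0,"wx": 0,"wy": 0,"wz": 0},{"dx": 0.85,"dy": 0,"dz": 0,"wx": 0,"wy": 0,"wz": 0},{"dx": 1.05,"dy": 0,"dz": 0,"wx": 0,"wy": 0,"wz": 0},{"dx": 1.2,"dy": 0,"dz": 0,"wx": 0,"wy": 0,"wz": 0},{"dx": 1.3,"dy": 0,"dz": 0,"wx": 0,"wy": 0,"wz": 0},{"dx": 1.4,"dy": 0,"dz": 0,"wx": 0,"wy": 0,"wz": 0},{"dx": 1.4,"dy": 0,"dz": 0,"wx": 0,"wy": 0,"wz": 0}])

```text
time_s: 4.45
eef_pos: [0.437, -0.2861, 0.0504]
orientation: [0.0, 0.801, 0.598, -0.0]
ft_force: [-1.9, -6.3, -0.3]
opening: 0.0003
gripper_force: 3.1
```

apply_moves(commands=[{"dx": 0.1,"dy": 0,"dz": 0,"wx": 0,"wy": 0,"wz": 0},{"dx": 0.2,"dy": 0,"dz": 0,"wx": 0,"wy": 0,"wz": 0},{"dx": 0.28,"dy": 0,"dz": 0,"wx": 0,"wy": 0,"wz": 0},{"dx": 0.28,"dy": 0,"dz": 0,"wx": 0,"wy": 0,"wz": 0}])

```text
time_s: 4.85
eef_pos: [0.441, -0.2728, 0.0504]
orientation: [0.0, 0.801, 0.598, -0.0]
ft_force: [-2.3, -7.1, -0.3]
opening: 0.0002
gripper_force: 3.4
```

```bash
python3 - <<'E'
from h import *
im=manip.snapshot("top");cv2.imwrite("pics/t2.png",cv2.resize(im[150:350,270:490],None,fx=3,fy=3))
E
```

```text
(no output)
```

View pics/t2.png

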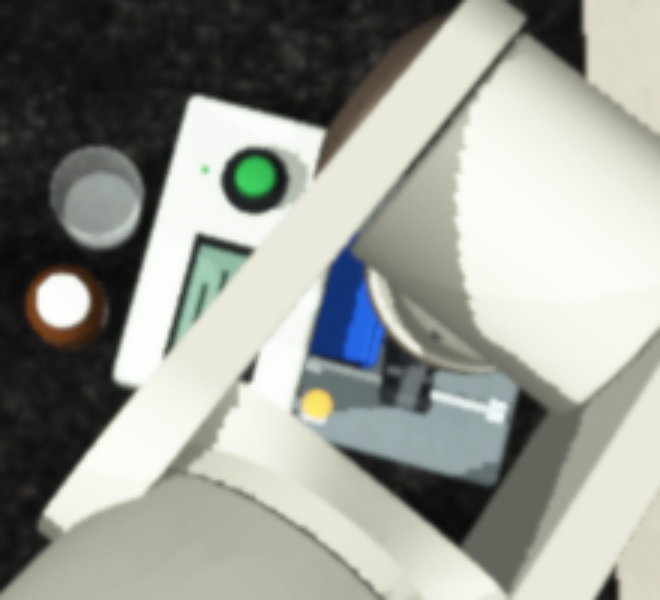

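The block is far in, close before the head. The travel is 84–90 mm, past 75 and short of the end stop. I let go slowly and then back off.

apply_moves(commands=[{"dx": -0.1,"dy": 0,"dz": 0,"wx": 0,"wy": 0,"wz": 0},{"dx": -0.2,"dy": 0,"dz": 0,"wx": 0,"wy": 0,"wz": 0},{"dx": -0.3,"dy": 0,"dz": 0,"wx": 0,"wy": 0,"wz": 0},{"dx": -0.4,"dy": 0,"dz": 0,"wx": 0,"wy": 0,"wz": 0},{"dx": -0.4,"dy": 0,"dz": 0,"wx": 0,"wy": 0,"wz": 0}])

```text
time_s: 5.4
eef_pos: [0.435, -0.2921, 0.0501]
orientation: [-0.0, 0.802, 0.598, 0.0]
ft_force: [0.5, -0.2, 0.5]
opening: -0.0001
gripper_force: 0.0
```

apply_moves(commands=[{"dx": -0.6,"dy": 0,"dz": 0,"wx": 0,"wy": 0,"wz": 0},{"dx": -1.2,"dy": 0,"dz": 0,"wx": 0,"wy": 0,"wz": 0},{"dx": -1.2,"dy": 0,"dz": -0.8,"wx": 0,"wy": 0,"wz": 0},{"dx": -1.2,"dy": 0,"dz": -1.7,"wx": 0,"wy": 0,"wz": 0},{"dx": -1.2,"dy": 0,"dz": -2.5,"wx": 0,"wy": 0,"wz": 0},{"dx": -1.2,"dy": 0,"dz": -3,"wx": 0,"wy": 0,"wz": 0},{"dx": -1.2,"dy": 0,"dz": -3,"wx": 0,"wy": 0,"wz": 0}])

```text
time_s: 6.1
eef_pos: [0.4191, -0.3499, 0.204]
orientation: [0.003, 0.801, 0.598, 0.0]
ft_force: [-1.0, -0.1, -0.1]
opening: 0.0003
gripper_force: 0.0
```

```bash
python3 - <<'E'
from h import *
im=manip.snapshot("top");cv2.imwrite("pics/t3.png",cv2.resize(im[150:350,270:490],None,fx=3,fy=3))
g=blob(im,(50,150,80),(80,255,255),(355,209)); print("key",rect(g,.105))
b=blob(im,(105,120,60),(130,255,255),(400,255)); print("blue",rect(b,.0705))
print([(d["centre"],d["score"]) for d in manip.spot_in("top","key_top")])
s=manip.get_state();print(s["time_s"],s["eef_pos"],s["orientation"])
t=np.array([.5105,-.1884,.12])-s["eef_pos"]
from scipy.spatial.transform import Rotation as R
o=s["orientation"];print(R.from_quat(np.r_[o[1:],o[0]]).inv().apply(t)/.05)
E
```

```text
key ((510.4929504394531, -188.36862182617188), (21.187557220458984, 21.58013153076172), 88.43964385986328)
blue ((444.92803955078125, -258.56805419921875), (42.079185485839844, 76.81687927246094), 73.61672973632812)
[([0.5082, -0.1914, 0.1057], 0.59)]
6.2 [ 0.41825715 -0.34909525  0.20009454] [-2.94546343e-05  8.01331009e-01  5.98221186e-01  1.60239195e-04]
[3.60527611 0.85492479 1.60306731]
```

View pics/t3.png

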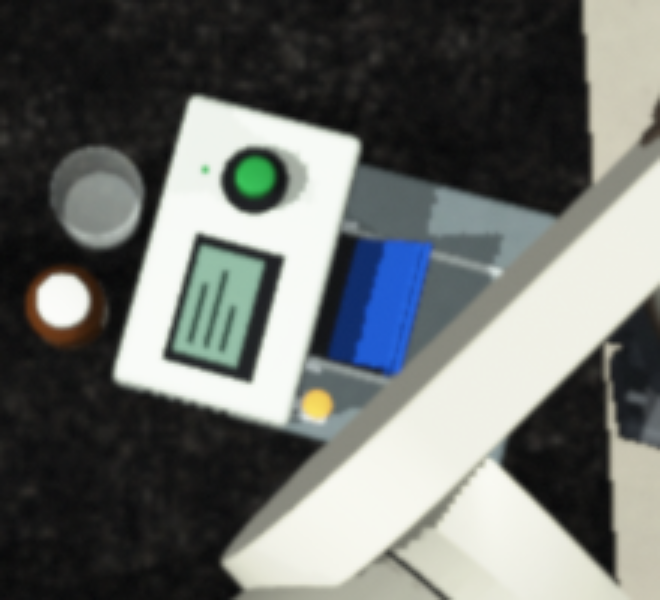

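The blue block stands at (380,305) in the crop, moved in by about 73–75 mm and holding: latched. Now over the key.

apply_moves(commands=[{"dx": 3.6,"dy": 0.85,"dz": 0,"wx": 0,"wy": 0,"wz": 0},{"dx": 3.6,"dy": 0.85,"dz": 0,"wx": 0,"wy": 0,"wz": 0},{"dx": 3.6,"dy": 0.85,"dz": 0,"wx": 0,"wy": 0,"wz": 0},{"dx": 3.6,"dy": 0.85,"dz": 0,"wx": 0,"wy": 0,"wz": 0},{"dx": 3.6,"dy": 0.85,"dz": 0.6,"wx": 0,"wy": 0,"wz": 0},{"dx": 3.6,"dy": 0.85,"dz": 1.2,"wx": 0,"wy": 0,"wz": 0},{"dx": 3.6,"dy": 0.85,"dz": 1.6,"wx": 0,"wy": 0,"wz": 0},{"dx": 3.6,"dy": 0.85,"dz": 1.6,"wx": 0,"wy": 0,"wz": 0},{"dx": 3.6,"dy": 0.85,"dz": 1.6,"wx": 0,"wy": 0,"wz": 0}])

```text
time_s: 7.1
eef_pos: [0.5099, -0.1886, 0.12]
orientation: [-0.001, 0.801, 0.598, -0.0]
ft_force: [0.3, 0.5, 0.6]
opening: 0.0001
gripper_force: 0.0
```

apply_moves(commands=[{"dx": 0,"dy": 0,"dz": 0.2,"wx": 0,"wy": 0,"wz": 0},{"dx": 0,"dy": 0,"dz": 0.28,"wx": 0,"wy": 0,"wz": 0},{"dx": 0,"dy": 0,"dz": 0.34,"wx": 0,"wy": 0,"wz": 0},{"dx": 0,"dy": 0,"dz": 0.38,"wx": 0,"wy": 0,"wz": 0},{"dx": 0,"dy": 0,"dz": 0.41,"wx": 0,"wy": 0,"wz": 0},{"dx": 0,"dy": 0,"dz": 0.41,"wx": 0,"wy": 0,"wz": 0}])

```text
time_s: 7.7
eef_pos: [0.5102, -0.1889, 0.0999]
orientation: [0.0, 0.801, 0.598, 0.0]
ft_force: [-2.9, 0.1, 5.1]
opening: -0.0003
gripper_force: 2.1
```

apply_moves(commands=[{"dx": 0,"dy": 0,"dz": 0.02,"wx": 0,"wy": 0,"wz": 0},{"dx": 0,"dy": 0,"dz": 0.04,"wx": 0,"wy": 0,"wz": 0},{"dx": 0,"dy": 0,"dz": 0.04,"wx": 0,"wy": 0,"wz": 0}])

```text
time_s: 8.0
eef_pos: [0.5103, -0.1889, 0.0988]
orientation: [0.0, 0.801, 0.598, 0.0]
ft_force: [-7.3, 1.7, 14.9]
opening: -0.0002
gripper_force: 8.0
```

The force jumped to 15 N at z = 0.0988, so the key is on its stop. Withdraw.

apply_moves(commands=[{"dx": 0,"dy": 0,"dz": -0.1,"wx": 0,"wy": 0,"wz": 0},{"dx": 0,"dy": 0,"dz": -0.4,"wx": 0,"wy": 0,"wz": 0},{"dx": 0,"dy": 0,"dz": -1.2,"wx": 0,"wy": 0,"wz": 0},{"dx": 0,"dy": 0,"dz": -2,"wx": 0,"wy": 0,"wz": 0},{"dx": -1,"dy": 0,"dz": -2.4,"wx": 0,"wy": 0,"wz": 0},{"dx": -2,"dy": 0,"dz": -2.4,"wx": 0,"wy": 0,"wz": 0},{"dx": -3,"dy": 0,"dz": -2.4,"wx": 0,"wy": 0,"wz": 0},{"dx": -3.6,"dy": 0,"dz": -2.4,"wx": 0,"wy": 0,"wz": 0},{"dx": -3.6,"dy": 0,"dz": -2.4,"wx": 0,"wy": 0,"wz": 0},{"dx": -3.6,"dy": 0,"dz": -2.4,"wx": 0,"wy": 0,"wz": 0}])

```text
time_s: 9.0
eef_pos: [0.4587, -0.3618, 0.2174]
orientation: [-0.0, 0.802, 0.598, 0.0]
ft_force: [0.7, 0.2, -1.1]
opening: 0.0001
gripper_force: 0.0
```

```bash
python3 - <<'E'
from h import *
im=manip.snapshot("top");cv2.imwrite("pics/t4.png",cv2.resize(im[150:350,230:490],None,fx=3,fy=3))
b=blob(im,(105,120,60),(130,255,255),(400,255)); print("blue",rect(b,.0705))
E
```

```text
blue ((445.1171875, -258.2933654785156), (41.42931365966797, 76.95939636230469), 73.1034927368164)
```

View pics/t4.png

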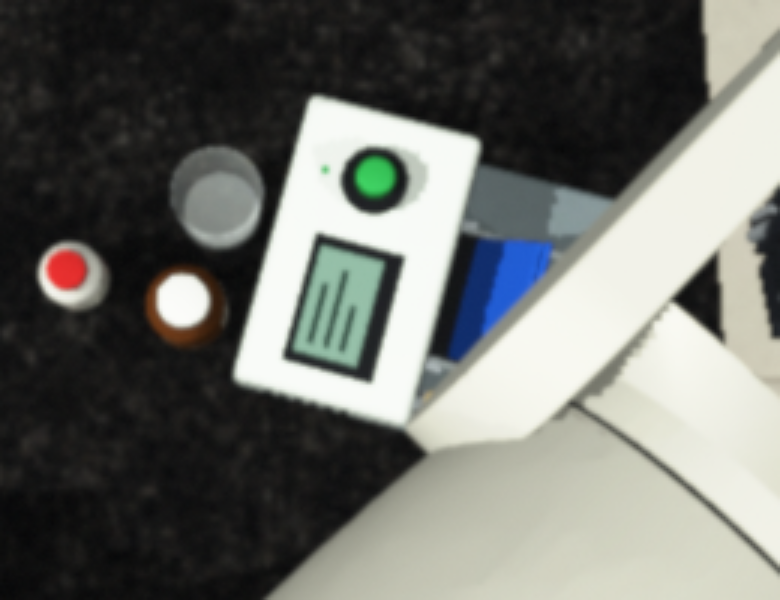

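The carriage is still latched (block by (500,300)), the key is up at (375,177), and the bottles and beaker stand where they were. I hand in.

```bash
python3 -c "
from station import manip
print(manip.close_job())"
```

```text
the job is handed in; nothing more can be done
None
```

I pushed the carriage in until it latched, pressed the green key onto its stop (15 N at the wrist), withdrew the arm clear of everything, and handed the job in at about 9 s; the last picture shows the carriage still latched and the bottles and beaker unmoved.

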